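# Set the clamp gap and gauge it with the taper blade

## Robot

A 6-joint arm with a two-finger parallel gripper is mounted at the origin on a cart in front of the work surface, level with it; the furniture and walls round the work are solid. World frame = base frame: x ahead of the robot, y to its left, z up, the work surface at z = 0. Lengths are in m, angles in rad, forces in N, time in s.
With the tool pointing down it reaches from about 0.35 to 0.775 m from the base axis. Payload 7.3 kg.
Tool frame: the origin (TCP) lies at the very end of the fingers, on their centre line; the grasp point (between the pads) lies 19 mm behind it (robot.tcp_to_grasp is the z of the grasp point in the tool frame, in m); z points along the fingers, y is the line along which they close (so a half turn about z gives the same grasp; the last joint's range is limited). The gripper opens to 92 mm and grips with 3 to 60 N. Pads are 19 mm wide; open, the fingers measure 130 mm over their backs; the gripper's body (75 mm by 190 mm) begins 47 mm behind the grasp point.
Start: joints at [1.021, 0.342, 1.524, -0, 1.275, -0.146], TCP at [0.206, 0.483, 0.227] pointing down, gripper open.
Joint ranges: [-2.53, 2.53], [-0.77, 2.02], [0.04, 2.7], [-1, 4.14], [0.28, 2.66], [-3.11, 3.11]. Speed limits (rad/s): [2.57, 2.57, 3.14, 3.14, 3.14, 3.14].

## Interface

Orientations are given as [roll, pitch, yaw] about the fixed x, y, z axes, in that order (R = Rz(yaw) Ry(pitch) Rx(roll)).
In Python, from cell import monitor, read_camera, get_calibration, job, robot gives the robot as it stands. The module is installed in compiled form; this text tells all that it offers.
- The arm moves only by the tool send_rows, never from a script. Its argument "targets" is a list of rows, each an object with "translation": the shift along the tool's x, y, z in cm, a list of three; "spin": the turn about the tool's z in degrees; "jaw": the opening, from 0 (shut) to 1 (fully open). A call has exactly 5 rows; each row is the pose to reach, as a shift and turn from the pose commanded when the call began, along the tool's axes at that moment; what a row does not reach only later rows make up. A row lasts 1/10 s, in which the tool goes at most 50 mm and 8.59 degrees, less where a joint would pass 70% of its speed; a pose out of reach is approached as far as the arm can. A call with a gripper value outside its range is refused whole. The fingers move at their own pace and stop on an object; "force" is the grip in N (left out, the last holds). Time passes only in rows, so rows that repeat a pose let the fingers close, or fill a call up. It gives the time, the measured TCP pose, the force, the opening and the grip force at its end, in the units of the state.
- monitor.observe(): the state, without advancing time (a new reading comes with each control period).
- read_camera(name): name is "scene" or "top" or "wrist"; returns (picture, depth): 384x512x3 uint8, red, green, blue; 384x512 float32, m along the optical axis (not along the pixel's ray), 0 where there is no reading.
- get_calibration(name): a dict with "intrinsics" (3x3 intrinsics, pixels), "origin" and "orientation" of the camera in the world; the wrist camera has in their place "hand_eye" (4x4, takes a point from camera to tool coordinates, whose origin is the TCP and whose axes are the flange's). Camera axes: x right, y up, looking along -z (the intrinsics and any distortion apply to the point x, -y, -z); pixel columns grow to the right and rows downward; lengths in m; the calibration is good to about 2 mm. A picture is of the moment at which its call begins: read the wrist's pose just before it. get_calibration takes no time and is no camera call.
- job.hand_in(): hands the job in; it is judged then, once.
The state is a dict: "time": time; "qpos": joint angles; "qvel": joint speeds; "joint_efforts": joint torques, N m; "tool_pos": TCP position; "tool_rot": TCP orientation; "contact_force": force on the tool from outside, world axes, zero at the start; "torque": the same for the moment, N m; "opening": finger opening in m; "grip_force": force on a finger pad.
Only numpy, scipy, OpenCV 4.12 (cv2) and the standard library are available. Lean on these libraries where they do the work, as an engineer would, in place of code of your own. Each camera call takes 0.05 s, during which the arm holds its last target. There are 200 camera calls.

## Task

Turn the red lever of the gap fixture to the yellow 60 degree mark, which opens the gap between its two upright steel plates. Then take the blue-handled taper gauge out of its wooden stand and slide its blade straight down between the plates until it drags snugly, well short of being forced in up to its collar. Finish still gripping the gauge upright at that depth, holding still, with the lever on its mark and the other things on the bench left where they are.

Things in the scene. Friction and masses are not known exactly. Their poses are not given: they have to be found in the camera images.
- gap_lever (a joint): Angle (rad) of the red lever about its vertical pivot; it stays where left (1.5 N at the knob moves it). 0 = pointing along gap_fixture's -x; grows anticlockwise seen from above, to 1.571 (stop). Yellow mark at 1.047 (60 deg); black ticks every 15 deg. Starts at 0 to 0.3. The gap is 0.5 mm + 5.25 mm per rad: 6 mm at the mark; below 0.45 rad the blade cannot enter.
- lever_knob (a point): Centre of the upright black round knob at the lever's end: 16 mm diameter (18 mm at its top), 58 mm from the pivot; centre 58 mm, top 78 mm, red lever bar's top 36 mm above the bench.
- gap_fixture: Grey gap fixture fixed to the bench. Origin: on the bench, straight below the middle of the gap. Its y axis runs across the gap (plate to plate), x along the plates, z up. The lever's pivot is at x 0, y -125 mm, on the same floating top plate as the gap. The 12 mm thick base spans x -85 to +55, y -225 to +60 mm; outside the plates' head only the knob stands above 60 mm.
- gap_mouth (a point): Middle of the gap's mouth, at the top of the lips, 100 mm above the bench, axes as gap_fixture. The two upright steel plates are 50 mm wide (x), 8 mm thick; lips flare about 5 mm to each side over the top 10 mm; below is the parallel gap, over 60 mm deep. Plates and lever ride a top plate that floats 6 mm either way along y on springs (0.5 N/mm) and so lines up with the blade.
- sprung_plate: The gap plate on the lever's side (-y), backed by a 5 N/mm spring; the tapered blade wedges it back. With the lever on the mark the blade touches both plates when its tip is about 40 mm below gap_mouth; then the plate's force grows about 0.5 N, the drag 0.5 to 1 N, per mm deeper. Snug: 1 to 12 N on this plate. Origin under the gap at bench level, axes as gap_fixture.
- gauge_blade: Steel taper gauge with a blue handle, about 80 g, standing tip down in the stand. Origin: middle of the tip; z up through the handle, x along the blade's 22 mm width, y through its thickness. Blade 75 mm long, 3 mm thick at the tip, growing 0.1 mm per mm to 10.5 mm; then a dark collar 36 x 24 mm (x, y) from z = 75 to 80 mm; then the blue handle 30 x 16 mm (x, y) from z = 79 to 126 mm.
- blade_grip (a point): Middle of the blue handle, 105 mm above the blade's tip along its z: grip here from above across the 16 mm thickness.
- blade_tip (a point): Middle of the blade's tip (the gauge_blade's origin).
- gauge_stand: Wooden block 64 x 56 x 85 mm (x, y, z), fixed on the bench, with a 27 x 14 mm slot right through it from the top; the gauge's collar rests on its top and the blade hangs in the slot. Origin: centre of its underside; its axes are those of the gauge as it stands. It may be at the left or right of the fixture.
- solder_spool: Bystander: reel of solder, 56 mm diameter, 60 mm tall, loose, standing where the stand is not. Origin under its centre.
- blue_tape: Bystander: roll of blue tape, 88 mm diameter, 26 mm tall, loose. Origin under its centre.
- amp_board: Bystander: green circuit board 62 x 92 x 16 mm, loose. Origin under its centre.
- nine_volt: Bystander: block battery 18 x 27 x 48 mm, standing, loose. Origin under its centre.
Things that resemble listed ones, but are neither listed nor needed, are in the scene too. What is meant by the gauge_blade is not pink, and is the larger of those in its own colour.

How it is judged:
By the outcome, as a careful person would: the job done as asked, in the order asked, and still so for the second after the job is handed in, while the arm keeps its last pose, push and grip.
It also fails if it takes over 58 s, if anything falls off the work surface, if the arm or the gripper's body presses on something with over 40 N, if the wrist force passes 120 N, or if a joint passes its speed limit or range.

## Working session

There is one attempt and no reset: what is moved stays moved. The work goes in short steps, Python scripts to look and compute and a tool call to move; the robot and the scene stay as the last step left them, time stands still between calls to the robot, and variables do not carry over. Pictures are saved under pics/ and viewed, at most 10 in all, crops included, and the job is handed in when it is done.

Besides the shell and the picture viewer there is one more tool, called as name(argument=value, ...) on one line, values as JSON. send_rows: Moves the arm, as the interface text tells. Its arguments: {"type":"object","properties":{"targets":{"type":"array"},"force":{"type":"number"}},"required":["targets"]}

```bash
mkdir -p pics; cat > h.py <<'E'
import numpy as np, cv2
from cell import monitor, read_camera, get_calibration, job, robot
def save(n,im): cv2.imwrite('pics/'+n+'.png',im[...,::-1])
def grab(name):
    im,d=read_camera(name); np.savez(''+name+'.npz',im=im,d=d); return im,d
def pts(name,d):
    c=get_calibration(name);K=np.array(c['intrinsics']);R=np.array(c['orientation'])
    v,u=np.mgrid[:d.shape[0],:d.shape[1]]
    p=np.stack([(u-K[0,2])/K[0,0]*d,-(v-K[1,2])/K[1,1]*d,-d],-1)
    return p@R.T+np.array(c['origin'])
E
python3 - <<'E'
from h import *
for n in('scene','top'):
    im,d=grab(n); save(n+'0',im); c=get_calibration(n); print(n,c)
print(get_calibration('wrist')); print(monitor.observe()); print(robot.tcp_to_grasp)
E
```

```text
scene {'intrinsics': array([[410.246803  ,   0.        , 255.60631767],
       [  0.        , 410.246803  , 200.4121851 ],
       [  0.        ,   0.        ,   1.        ]]), 'origin': array([-0.13698993, -0.75531283,  0.56230095]), 'orientation': array([ 1.14604136, -0.01733467, -0.79431822])}
top {'intrinsics': array([[456.52380204,   0.        , 256.53818492],
       [  0.        , 456.52380204, 192.25292222],
       [  0.        ,   0.        ,   1.        ]]), 'origin': array([ 0.23643272, -0.04564995,  1.52554865]), 'orientation': array([ 0.218643  , -0.00773753, -1.58317311])}
{'intrinsics': array([[299.9756516 ,   0.        , 254.49304487],
       [  0.        , 299.9756516 , 191.8067328 ],
       [  0.        ,   0.        ,   1.        ]]), 'hand_eye': array([[-1.39808856e-05,  9.63587167e-01,  2.67394412e-01,
         7.17092060e-02],
       [ 9.99999978e-01, -4.21014170e-05,  2.04003031e-04,
        -2.40501570e-04],
       [ 2.07832386e-04,  2.67394409e-01, -9.63587145e-01,
        -1.58202444e-01],
       [ 0.00000000e+00,  0.00000000e+00,  0.00000000e+00,
         1.00000000e+00]])}
{'time': 0.1, 'qpos': array([ 1.02099725e+00,  3.42658834e-01,  1.52492888e+00, -2.43820521e-05,
        1.27544123e+00, -1.45977455e-01]), 'qvel': array([ 6.98389770e-04, -4.87577959e-05, -1.57393868e-03,  7.07348740e-04,
        5.95973243e-04,  4.95767326e-05]), 'joint_efforts': array([ 1.79900504e-03, -4.32005239e+01, -2.44696033e+01,  7.20361085e-02,
        5.25791163e-02, -5.23293409e-05]), 'tool_pos': array([0.20606545, 0.48245433, 0.2261089 ]), 'tool_rot': array([-3.14016825e+00, -1.85853939e-04,  2.73777802e+00]), 'contact_force': array([ 0.03862071, -0.36403289,  0.0733363 ]), 'torque': array([ 0.05228945,  0.00568331, -0.03305123]), 'grip_force': 0.0, 'opening': 0.09191435800984306}
-0.0188
```

View pics/scene0.png

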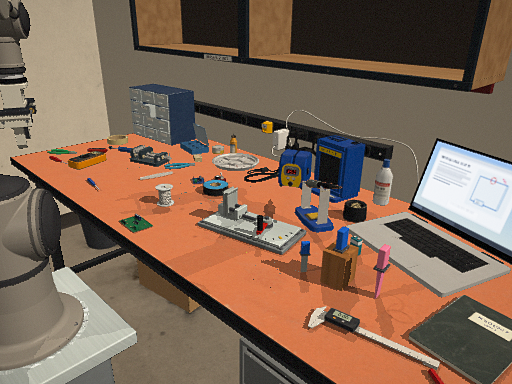

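View pics/top0.png

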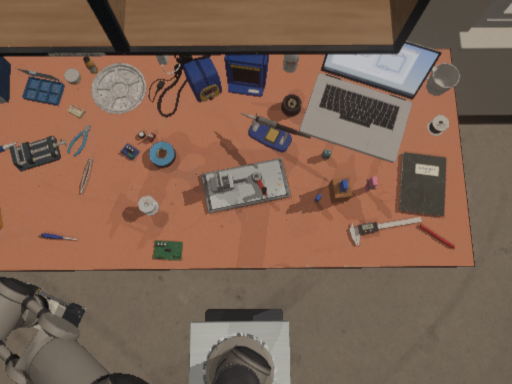

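The scene view shows the fixture at about (250,225), its red lever and knob at (262,225), and the wooden stand at (340,265) with a blue handle at (342,238). Lookalikes are a smaller blue gauge at (305,255) and a pink one at (382,268). The one meant is the blue handle in the stand, because it is the larger of the blue ones. I'll confirm that in a crop and measure.

```bash
sed -i "s/R=np.array(c\['orientation'\])/R=Rot.from_euler('xyz',c['orientation']).as_matrix()/; 1a from scipy.spatial.transform import Rotation as Rot" h.py
python3 - <<'E'
from h import *
S=np.load('scene.npz');T=np.load('top.npz')
a=cv2.resize(S['im'][170:310,190:400],(800,533),interpolation=2)
b=cv2.resize(T['im'][145:225,190:390],(800,320),interpolation=2)
save('cs',a);save('ct',b)
P=pts('top',T['d']); im=T['im']
hsv=cv2.cvtColor(im,cv2.COLOR_RGB2HSV)
for n,(v,u) in dict(bench=(230,200),stand=(190,335),h=(186,345),sb=(197,318),pink=(183,373),tape=(155,162)).items(): print(n,P[v,u].round(4),hsv[v,u])
Q=pts('scene',S['d']); hs=cv2.cvtColor(S['im'],cv2.COLOR_RGB2HSV)
for n,(v,u) in dict(bench=(300,280),h=(238,342),sb=(247,305),pink=(250,384),knob=(219,260),st=(270,330)).items(): print(n,Q[v,u].round(4),hs[v,u])
E
```

```text
bench [ 0.4476  0.13   -0.0015] [ 10 133 169]
stand [ 0.5615 -0.3154  0.0833] [ 12 145  95]
h [ 0.5626 -0.338   0.1341] [111 148 145]
sb [ 0.5378 -0.2584  0.0888] [111 146 145]
pink [ 0.5735 -0.4291  0.1251] [174 103 156]
tape [ 0.7136  0.2671 -0.0065] [  8 134  84]
bench [ 0.4227 -0.2935 -0.0011] [ 10 165 219]
h [ 0.5617 -0.3453  0.1198] [108 208 126]
sb [ 0.5395 -0.2642  0.0712] [108 213  86]
pink [ 0.5731 -0.4393  0.1256] [174 124 238]
knob [ 0.5681 -0.0909  0.0705] [15 22 23]
st [ 0.5402 -0.3373  0.0425] [ 14 179  81]
```

View pics/cs.png

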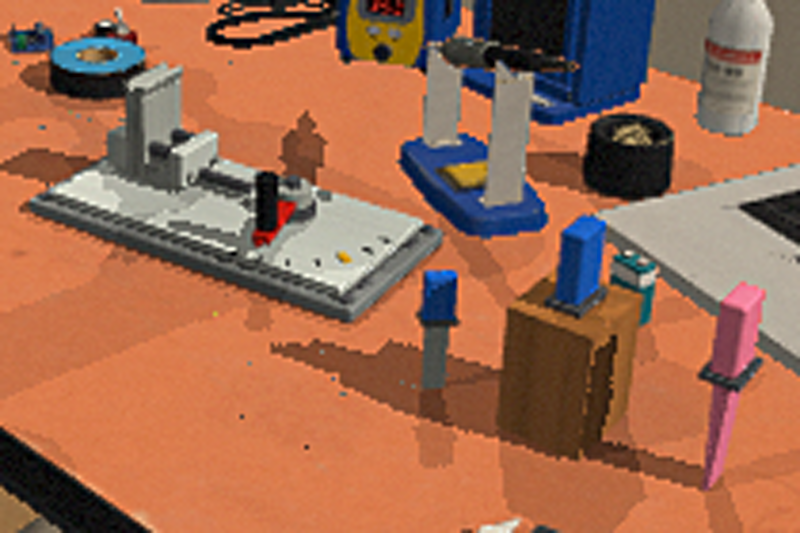

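View pics/ct.png

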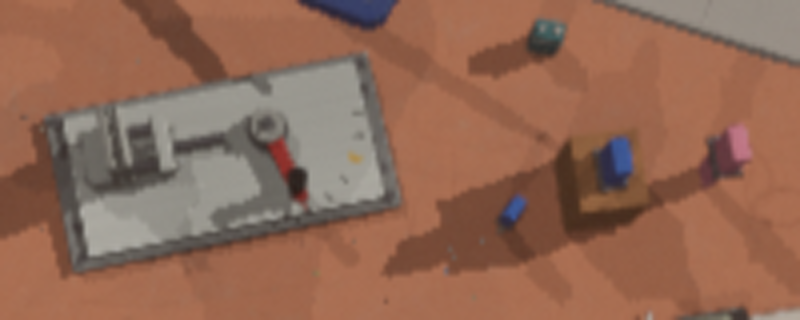

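The crop confirms it. The large blue-handled gauge stands in the wooden block (handle near crop (582,260), dark collar on the block's top). The other blue one, crop (438,300), is clearly smaller and free-standing, and the third is pink. Next I move over for a close wrist view.

send_rows(targets=[{"translation":[-3.9,-3.1,0],"spin":0,"jaw":1},{"translation":[-7.8,-6.3,0],"spin":0,"jaw":1},{"translation":[-11.7,-9.4,-1],"spin":0,"jaw":1},{"translation":[-15.6,-12.6,-1.5],"spin":0,"jaw":1},{"translation":[-19.4,-15.7,-2],"spin":0,"jaw":1}])

```text
time: 0.6
tool_pos: [0.3227, 0.2615, 0.2467]
tool_rot: [3.142, 0.0, 2.738]
contact_force: [2.0, 1.4, -0.2]
opening: 0.092
grip_force: 0.0
```

send_rows(targets=[{"translation":[-3.9,-3.1,0],"spin":0,"jaw":1},{"translation":[-7.8,-6.3,0],"spin":0,"jaw":1},{"translation":[-11.7,-9.4,0],"spin":0,"jaw":1},{"translation":[-15.6,-12.6,0],"spin":0,"jaw":1},{"translation":[-19.4,-15.7,0],"spin":0,"jaw":1}])

```text
time: 1.1
tool_pos: [0.4395, 0.0407, 0.2465]
tool_rot: [3.141, -0.0, 2.737]
contact_force: [0.9, 0.2, 0.1]
opening: 0.0921
grip_force: 0.0
```

send_rows(targets=[{"translation":[-3.9,-3.1,0],"spin":-7,"jaw":1},{"translation":[-7.8,-6.3,0],"spin":-14,"jaw":1},{"translation":[-11.7,-9.4,0],"spin":-21,"jaw":1},{"translation":[-13.5,-11.2,0],"spin":-28,"jaw":1},{"translation":[-13.5,-11.2,0],"spin":-34,"jaw":1}])

```text
time: 1.6
tool_pos: [0.52, -0.1168, 0.2455]
tool_rot: [-3.141, -0.001, -2.951]
contact_force: [-0.1, 0.9, -0.2]
opening: 0.092
grip_force: 0.0
```

```bash
cat >> h.py <<'E'
def wpose():
    s=monitor.observe(); M=np.eye(4); M[:3,:3]=Rot.from_euler('xyz',s['tool_rot']).as_matrix(); M[:3,3]=s['tool_pos']
    return M@np.array(get_calibration('wrist')['hand_eye'])
def wgrab(n):
    M=wpose(); im,d=read_camera('wrist'); np.savez('%s.npz'%n,im=im,d=d,M=M); return im,d,M
K=np.array(get_calibration('wrist')['intrinsics'])
def wpts(d,M):
    v,u=np.mgrid[:d.shape[0],:d.shape[1]]
    p=np.stack([(u-K[0,2])/K[0,0]*d,-(v-K[1,2])/K[1,1]*d,-d],-1)
    return p@M[:3,:3].T+M[:3,3]
def ray(u,v,z,M):
    r=M[:3,:3]@np.array([(u-K[0,2])/K[0,0],-(v-K[1,2])/K[1,1],-1]); o=M[:3,3]
    return o+r*(z-o[2])/r[2]
E
python3 - <<'E'
from h import *
im,d,M=wgrab('w1'); save('w1',cv2.resize(im,(800,600),interpolation=2)); s=monitor.observe(); print(s['time'],s['tool_pos'],s['tool_rot'],s['qpos'])
E
```

```text
1.65 [ 0.51936799 -0.1152154   0.24552309] [ 3.14075390e+00 -1.42429672e-03 -2.94539081e+00] [-3.62385039e-01  3.41763313e-01  1.47133004e+00 -4.48909233e-05
  1.33015163e+00 -2.12937188e+00]
```

View pics/w1.png

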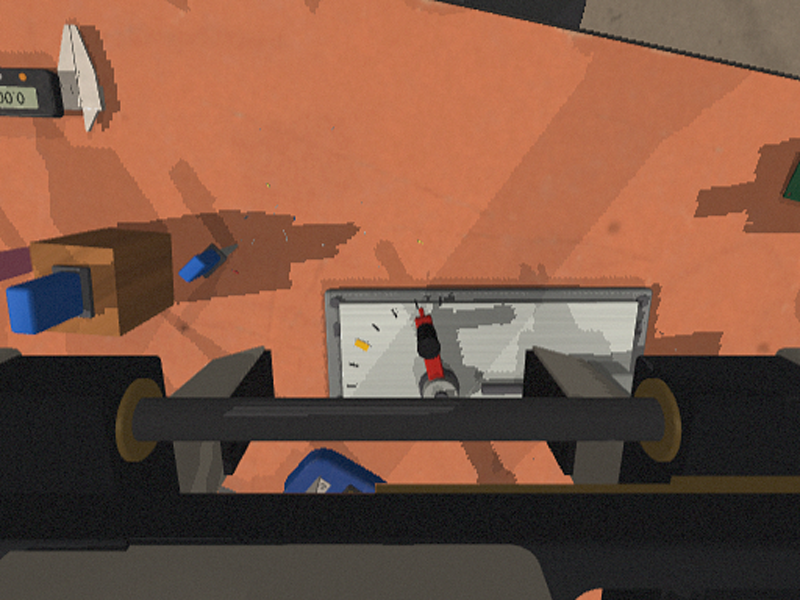

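This wrist view shows the fixture base at about (330–650, 288–400), the yellow mark at (362,344), the knob at (428,345), and the blue gauge in its stand at (40,300). The gripper hides the plates, so I move back for a clear look.

send_rows(targets=[{"translation":[-4,-2,0],"spin":0,"jaw":1},{"translation":[-8,-4,0],"spin":0,"jaw":1},{"translation":[-12,-5,0],"spin":0,"jaw":1},{"translation":[-12,-5,0],"spin":0,"jaw":1},{"translation":[-12,-5,0],"spin":0,"jaw":1}])

```text
time: 2.15
tool_pos: [0.6465, -0.1392, 0.2449]
tool_rot: [3.14, -0.002, -2.953]
contact_force: [0.0, 0.9, -0.5]
opening: 0.0916
grip_force: 0.0
```

```bash

python3 - <<'E'
from h import *
im,d,M=wgrab('w2'); save('w2',cv2.resize(im,(800,600),interpolation=2)); s=monitor.observe(); print(s['time'],s['tool_pos'],s['tool_rot'])
E
```

```text
2.2 [ 0.64593665 -0.13919653  0.24586881] [ 3.14060526e+00 -1.61814571e-03 -2.95248141e+00]
```

View pics/w2.png

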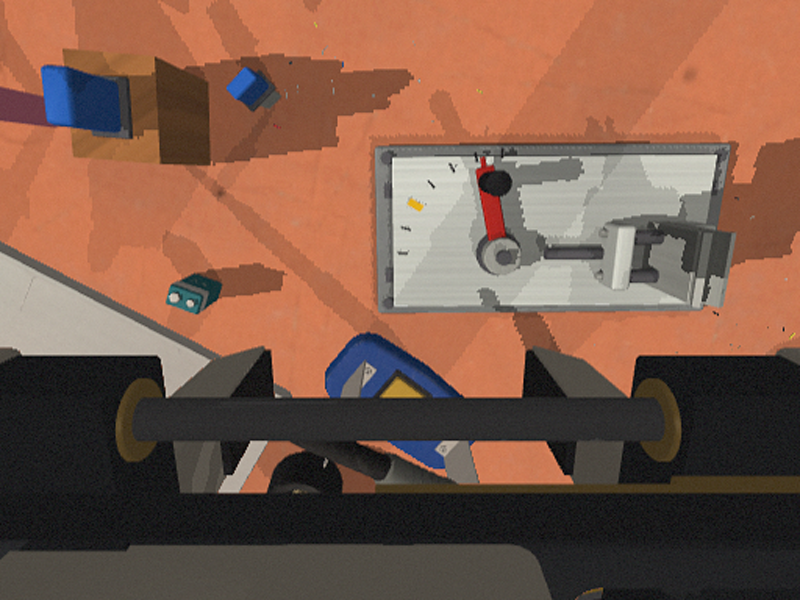

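Everything needed is in this view: base corners at about (375,146)–(730,310), pivot at (500,254), knob at (494,183), yellow mark at (415,204), plates at (710,260) and gauge handle at (85,98).

```bash
cat > m.py <<'E'
from h import *
def measure(name):
    D=np.load(name+'.npz'); im,d,M=D['im'],D['d'],D['M']; P=wpts(d,M); hsv=cv2.cvtColor(im,cv2.COLOR_RGB2HSV)
    z=P[...,2]; H,Sa,V=hsv[...,0],hsv[...,1],hsv[...,2]
    vv,uu=np.mgrid[:384,:512]; up=(vv<215)
    bench=up&(d>0)&(abs(z)<.008)&(H<15)&(Sa>100); print('bench z',np.median(z[bench]))
    return im,d,M,P,H,Sa,V,up
def blob(m):
    n,l,st,c=cv2.connectedComponentsWithStats(m.astype(np.uint8)); i=1+st[1:,4].argmax(); return l==i
E
python3 - <<'E'
from m import *
im,d,M,P,H,S,V,up=measure('w2')
z=P[...,2]; zb=0
m=blob(up&(S<70)&(d>0)&(z>.006)&(z<.03)&(P[...,1]>-.26)&(P[...,0]<.72))
hull=cv2.convexHull(np.argwhere(m)[:,::-1].astype(np.int32))[:,0]
W=np.array([ray(u,v,.012,M)[:2] for u,v in hull]).astype(np.float32)
c,sz,an=cv2.minAreaRect(W*1000); print('base rect',c,sz,an, hull.shape)
print(cv2.boxPoints((c,sz,an)))
b=blob(up&(H>100)&(H<120)&(S>120)&(z>.09)&(d>0)&(P[...,1]<-.3))
q=P[b]; print('handle n',b.sum(),'top z',np.percentile(q[:,2],[5,50,95]))
t=q[q[:,2]>np.percentile(q[:,2],95)-.006]; print('handle top rect',cv2.minAreaRect((t[:,:2]*1000).astype(np.float32)),len(t), t.mean(0))
k=blob(up&(V<60)&(z>.045)&(d>0)&(P[...,1]>-.2)); q=P[k]; t=q[q[:,2]>np.percentile(q[:,2],95)-.005]; print('knob',k.sum(),np.median(t,0),cv2.minAreaRect((t[:,:2]*1000).astype(np.float32)))
pl=up&(z>.085)&(d>0)&(P[...,1]>-.05); q=P[pl]; print('plates',pl.sum(),np.percentile(q[:,2],[50,99])); t=q[q[:,2]>.095];print(cv2.minAreaRect((t[:,:2]*1000).astype(np.float32)))
y=blob(up&(H>18)&(H<32)&(S>150)&(abs(z-.015)<.02)&(P[...,1]<-.05)&(P[...,1]>-.25)); v,u=np.argwhere(y).mean(0); print('mark',y.sum(),P[y].mean(0))
r=blob(up&((H<5)|(H>175))&(S>180)&(z>.02)&(P[...,1]>-.2)); q=P[r]; print('lever',np.median(q,0),cv2.minAreaRect((q[:,:2]*1000).astype(np.float32)))
st=blob(up&(H>8)&(H<20)&(z>.078)&(z<.092)&(d>0)&(P[...,1]<-.25)); q=P[st]; print('stand top',np.median(q,0),cv2.minAreaRect((q[:,:2]*1000).astype(np.float32)))
E
```

```text
bench z 0.00011118228647288841
base rect (600.6075439453125, -22.512741088867188) (138.54098510742188, 283.050048828125) 11.214910507202148 (15, 2)
[[ 505.13464  102.83741]
 [ 560.18494 -174.80768]
 [ 696.08044 -147.86288]
 [ 641.03015  129.7822 ]]
handle n 1697 top z [0.09620639 0.12915048 0.13689266]
handle top rect ((572.2628784179688, -336.3004455566406), (29.1331844329834, 16.887287139892578), 4.379802227020264) 799 [ 0.5720611  -0.33519513  0.13546332]
knob 255 [ 0.57088358 -0.08493466  0.07683268] ((570.8330688476562, -84.7080307006836), (16.581485748291016, 16.851722717285156), 0.7719487547874451)
plates 1295 [0.09673717 0.1014257 ]
((598.8685302734375, 64.16765594482422), (50.159847259521484, 22.09600067138672), 11.052701950073242)
mark 40 [ 0.59899549 -0.13427732  0.02156966]
lever [ 0.59451115 -0.07424743  0.03602146] ((583.1104125976562, -103.13496398925781), (96.28414916992188, 29.47007179260254), 65.2942123413086)
stand top [ 0.56863493 -0.32495954  0.08513619] ((571.7026977539062, -337.16180419921875), (64.28022003173828, 57.73419952392578), 6.259765625)
```

Measured: fixture yaw is about 11.2° and the origin is about (0.599, 0.062). The knob is at (0.571, −0.085), so the lever sits at about 0.22 rad. Its target is (0.605, −0.116), and the yellow mark's bearing from the pivot agrees with that. The gauge handle is at (0.572, −0.336), yaw about 5°. Now I grip the knob.

send_rows(targets=[{"translation":[2,2.2,3],"spin":0,"jaw":0.5},{"translation":[4.2,4.4,6],"spin":0,"jaw":0.5},{"translation":[6.35,6.7,9],"spin":0,"jaw":0.5},{"translation":[6.35,6.7,12],"spin":0,"jaw":0.5},{"translation":[6.35,6.7,12],"spin":0,"jaw":0.5}], force=15)

```text
time: 2.7
tool_pos: [0.5678, -0.0846, 0.1244]
tool_rot: [3.139, -0.006, -2.952]
contact_force: [-0.3, -0.4, 0.1]
opening: 0.0562
grip_force: 0.0
```

send_rows(targets=[{"translation":[-0.1,0,2.5],"spin":0,"jaw":0.45},{"translation":[-0.2,0,5],"spin":0,"jaw":0.45},{"translation":[-0.2,0,7],"spin":0,"jaw":0.45},{"translation":[-0.2,0,7.9],"spin":0,"jaw":0.45},{"translation":[-0.2,0,7.9],"spin":0,"jaw":0.45}])

```text
time: 3.2
tool_pos: [0.5736, -0.0858, 0.0481]
tool_rot: [3.142, 0.0, -2.953]
contact_force: [0.3, -0.1, -0.3]
opening: 0.041
grip_force: 0.0
```

send_rows(targets=[{"translation":[0,0,0],"spin":0,"jaw":0.3},{"translation":[0,0,0],"spin":0,"jaw":0.2},{"translation":[0,0,0],"spin":0,"jaw":0.12},{"translation":[0,0,0],"spin":0,"jaw":0.12},{"translation":[0,0,0],"spin":0,"jaw":0.12}])

```text
time: 3.7
tool_pos: [0.574, -0.0856, 0.0484]
tool_rot: [-3.141, 0.001, -2.952]
contact_force: [-0.5, 0.6, 5.7]
opening: 0.0159
grip_force: 15.0
```

send_rows(targets=[{"translation":[-0.12,-0.45,0],"spin":0,"jaw":0.12},{"translation":[-0.28,-0.89,0],"spin":0,"jaw":0.12},{"translation":[-0.5,-1.35,0],"spin":0,"jaw":0.12},{"translation":[-0.74,-1.79,0],"spin":0,"jaw":0.12},{"translation":[-1.04,-2.22,0],"spin":0,"jaw":0.12}])

```text
time: 4.2
tool_pos: [0.5872, -0.1051, 0.048]
tool_rot: [3.141, -0.001, -2.951]
contact_force: [-3.2, 2.2, 5.8]
opening: 0.0163
grip_force: 15.0
```

send_rows(targets=[{"translation":[-0.31,-0.38,0],"spin":0,"jaw":0.12},{"translation":[-0.66,-0.73,0],"spin":0,"jaw":0.12},{"translation":[-0.97,-1.0,0],"spin":0,"jaw":0.12},{"translation":[-1.31,-1.25,0],"spin":0,"jaw":0.12},{"translation":[-1.72,-1.52,0],"spin":0,"jaw":0.12}])

```text
time: 4.7
tool_pos: [0.607, -0.1168, 0.0479]
tool_rot: [3.141, -0.002, -2.952]
contact_force: [-3.5, 2.3, 4.8]
opening: 0.016
grip_force: 15.0
```

send_rows(targets=[{"translation":[0,0,0],"spin":0,"jaw":0.12},{"translation":[0,0,0],"spin":0,"jaw":0.12},{"translation":[0,0,0],"spin":0,"jaw":0.12},{"translation":[0,0,0],"spin":0,"jaw":0.12},{"translation":[0,0,0],"spin":0,"jaw":0.12}])

```text
time: 5.2
tool_pos: [0.6077, -0.1169, 0.0479]
tool_rot: [3.142, 0.0, -2.952]
contact_force: [-0.9, 2.6, 5.6]
opening: 0.0161
grip_force: 15.0
```

send_rows(targets=[{"translation":[0,0,0],"spin":0,"jaw":0.3},{"translation":[0,0,0],"spin":0,"jaw":0.45},{"translation":[0,0,-2],"spin":0,"jaw":0.45},{"translation":[0,0,-6],"spin":0,"jaw":0.6},{"translation":[0,0,-11],"spin":0,"jaw":1}])

```text
time: 5.7
tool_pos: [0.6063, -0.1171, 0.1563]
tool_rot: [3.139, -0.005, -2.952]
contact_force: [0.8, -0.6, 0.5]
opening: 0.0511
grip_force: 0.0
```

send_rows(targets=[{"translation":[-3,0,-4],"spin":0,"jaw":1},{"translation":[-6,1.5,-8],"spin":0,"jaw":1},{"translation":[-6,3,-8],"spin":0,"jaw":1},{"translation":[-6,3,-8],"spin":0,"jaw":1},{"translation":[-6,3,-8],"spin":0,"jaw":1}])

```text
time: 6.2
tool_pos: [0.6598, -0.0765, 0.2356]
tool_rot: [3.141, -0.003, -2.952]
contact_force: [-0.8, -0.4, -0.5]
opening: 0.0899
grip_force: 0.0
```

```bash
cat > f.py <<'E'
from m import *
def fix(name):
    im,d,M,P,H,S,V,up=measure(name); z=P[...,2]; up=np.mgrid[:384,:512][0]<220
    k=blob(up&(V<60)&(z>.045)&(z<.09)&(d>0)&(P[...,1]>-.2)&(P[...,1]<-.03)); q=P[k]; t=q[q[:,2]>np.percentile(q[:,2],95)-.005]
    kn=np.array(cv2.minEnclosingCircle((t[:,:2]*1000).astype(np.float32))[0]); print('knob',kn,len(t))
    pl=up&(z>.095)&(d>0)&(P[...,1]>0)&(P[...,1]<.12); t=P[pl];r=cv2.minAreaRect((t[:,:2]*1000).astype(np.float32));print('plates',r)
    y=blob(up&(H>18)&(H<32)&(S>150)&(abs(z-.015)<.02)&(P[...,1]<-.05)&(P[...,1]>-.25)); mk=P[y].mean(0)*1000; print('mark',mk)
    m=blob(up&(S<70)&(d>0)&(z>.006)&(z<.03)&(P[...,1]>-.26)&(P[...,0]<.75))
    hull=cv2.convexHull(np.argwhere(m)[:,::-1].astype(np.int32))[:,0]
    c,sz,an=cv2.minAreaRect(np.array([ray(u,v,.012,M)[:2]*1000 for u,v in hull]).astype(np.float32)); print('base',c,sz,an)
    a=np.radians(an if an<45 else an-90); X=np.array([np.cos(a),np.sin(a)]);Y=np.array([-X[1],X[0]])
    o=np.array(c)+15*X+82.5*Y; pv=o-125*Y; print('origin',o,'pivot',pv)
    e=kn-pv; print('lever len',np.hypot(*e),'deg from x only',np.degrees(np.arccos(-(e@X)/58)),'atan',np.degrees(np.arctan2(-(e@Y),-(e@X))))
    e=mk[:2]-pv; print('mark deg',np.degrees(np.arctan2(-(e@Y),-(e@X))),'yaw',np.degrees(a))
    return im
E
python3 - <<'E'
from f import *
wgrab('w3'); im=fix('w3'); save('w3',cv2.resize(im,(800,600),interpolation=2)); print(monitor.observe()['tool_pos'])
E
```

```text
bench z 0.00010672158096963758
knob [ 599.79449463 -112.57775879] 222
plates ((599.2911376953125, 62.6559944152832), (50.059085845947266, 26.338115692138672), 10.853743553161621)
mark [ 598.94212076 -134.08121861   21.54524598]
base (600.6461181640625, -22.164947509765625) (138.41217041015625, 282.8238525390625) 11.27163314819336
origin [599.23129003  61.67566473] pivot [623.66386789 -60.91327905]
lever len 56.91190952796766 deg from x only 54.710167706611756 atan 53.93107916306729
mark deg 60.05945042994218 yaw 11.27163314819336
[ 0.65968484 -0.07690293  0.23545152]
```

View pics/w3.png

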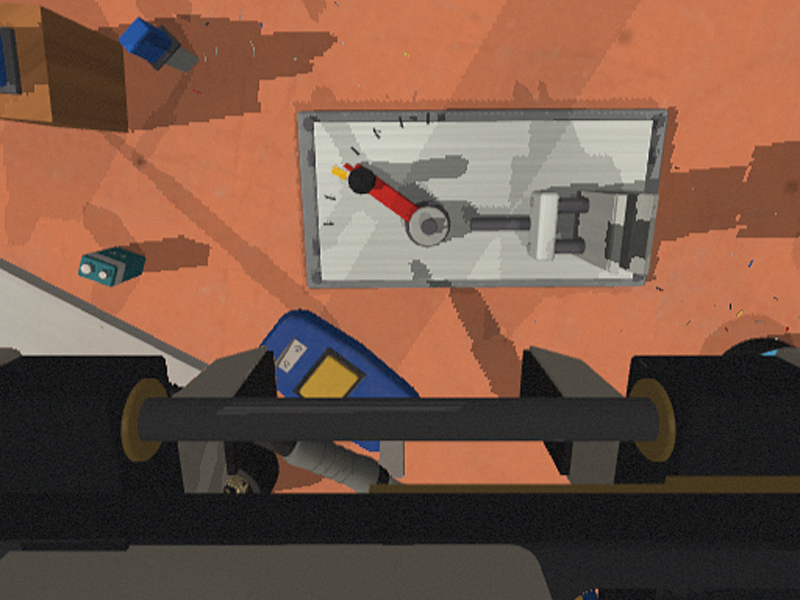

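The lever is at about 54.5° by the camera (knob at (361,180), just short of the yellow mark at (340,172)); the knob crept in the pads. I'll regrip harder and rotate the tool with the lever for the last 5.5°.

send_rows(targets=[{"translation":[2.2,-0.8,3],"spin":0,"jaw":0.45},{"translation":[4.4,-1.6,6],"spin":0,"jaw":0.45},{"translation":[6.4,-2.4,9],"spin":0,"jaw":0.45},{"translation":[6.4,-2.4,10.5],"spin":0,"jaw":0.45},{"translation":[6.4,-2.4,10.5],"spin":0,"jaw":0.45}], force=35)

```text
time: 6.75
tool_pos: [0.5996, -0.1127, 0.129]
tool_rot: [3.138, -0.007, -2.954]
contact_force: [-0.5, 0.3, -0.2]
opening: 0.0564
grip_force: 0.0
```

send_rows(targets=[{"translation":[0,0,3],"spin":0,"jaw":0.45},{"translation":[0,0,6],"spin":0,"jaw":0.45},{"translation":[0,0,8],"spin":0,"jaw":0.45},{"translation":[0,0,8.3],"spin":0,"jaw":0.45},{"translation":[0,0,8.3],"spin":0,"jaw":0.45}])

```text
time: 7.25
tool_pos: [0.6027, -0.1123, 0.0498]
tool_rot: [3.141, -0.0, -2.952]
contact_force: [0.4, 0.3, 0.3]
opening: 0.0413
grip_force: 0.0
```

send_rows(targets=[{"translation":[0,0,0],"spin":0,"jaw":0.3},{"translation":[0,0,0],"spin":0,"jaw":0.2},{"translation":[0,0,0],"spin":0,"jaw":0.12},{"translation":[0,0,0],"spin":0,"jaw":0.12},{"translation":[0,0,0],"spin":0,"jaw":0.12}])

```text
time: 7.75
tool_pos: [0.6031, -0.1121, 0.0504]
tool_rot: [-3.141, 0.001, -2.952]
contact_force: [0.5, -0.5, 4.5]
opening: 0.0154
grip_force: 35.0
```

send_rows(targets=[{"translation":[-0.13,-0.1,0],"spin":-1.5,"jaw":0.12},{"translation":[-0.25,-0.18,0],"spin":-3,"jaw":0.12},{"translation":[-0.37,-0.25,0],"spin":-4.5,"jaw":0.12},{"translation":[-0.48,-0.3,0],"spin":-5.5,"jaw":0.12},{"translation":[-0.48,-0.3,0],"spin":-5.5,"jaw":0.12}])

```text
time: 8.25
tool_pos: [0.6084, -0.1143, 0.0504]
tool_rot: [-3.141, 0.001, -2.855]
contact_force: [-1.0, -0.8, 5.3]
opening: 0.0153
grip_force: 35.0
```

send_rows(targets=[{"translation":[0,0,0],"spin":0,"jaw":0.12},{"translation":[0,0,0],"spin":0,"jaw":0.3},{"translation":[0,0,0],"spin":0,"jaw":0.45},{"translation":[0,0,-2],"spin":0,"jaw":0.45},{"translation":[0,0,-6],"spin":0,"jaw":0.45}])

```text
time: 8.75
tool_pos: [0.6055, -0.1133, 0.1066]
tool_rot: [3.137, -0.007, -2.856]
contact_force: [-0.1, 0.1, -0.5]
opening: 0.0399
grip_force: 0.0
```

send_rows(targets=[{"translation":[-1,1,-4],"spin":2,"jaw":1},{"translation":[-3,2,-8],"spin":4,"jaw":1},{"translation":[-6,3,-12],"spin":5.5,"jaw":1},{"translation":[-6,3,-13],"spin":5.5,"jaw":1},{"translation":[-6,3,-13],"spin":5.5,"jaw":1}])

```text
time: 9.25
tool_pos: [0.6577, -0.0681, 0.2409]
tool_rot: [-3.14, 0.003, -2.95]
contact_force: [-1.4, -0.0, -1.0]
opening: 0.0766
grip_force: 0.0
```

```bash
python3 - <<'E'
from f import *
wgrab('w4'); im=fix('w4'); save('w4',im); print(monitor.observe()['tool_pos'],monitor.observe()['tool_rot'])
E
```

```text
bench z 0.00012701264160930315
knob [ 604.94958496 -115.01886749] 215
plates ((599.4254760742188, 62.169471740722656), (49.50480651855469, 26.55581283569336), 11.330097198486328)
mark [ 598.18207647 -136.84000663   21.6948552 ]
base (600.6935424804688, -22.140029907226562) (138.42494201660156, 282.7748107910156) 11.297037124633789
origin [599.24154098  61.69994678] pivot [623.7284703  -60.87815196]
lever len 57.30500512511161 deg from x only 59.97608904757137 atan 59.57369150218303
mark deg 60.11488468537936 yaw 11.297037124633789
[ 0.65650959 -0.06842616  0.23873738] [ 3.14139518e+00 -1.05998391e-03 -2.95111954e+00]
```

The lever is at about 59.8° by two independent estimates. Next, a close look at the gauge in its stand.

send_rows(targets=[{"translation":[1.3,-4.7,0],"spin":1,"jaw":0.8},{"translation":[2.6,-9.4,0],"spin":2,"jaw":0.6},{"translation":[3.9,-14.1,0],"spin":3,"jaw":0.5},{"translation":[5.2,-18.8,0],"spin":4,"jaw":0.5},{"translation":[6.5,-23.5,0],"spin":5.4,"jaw":0.5}], force=30)

```text
time: 9.8
tool_pos: [0.6353, -0.3135, 0.2366]
tool_rot: [3.138, -0.004, -3.048]
contact_force: [-0.0, -0.9, 0.2]
opening: 0.05
grip_force: 0.0
```

send_rows(targets=[{"translation":[0,-1.5,0],"spin":0,"jaw":0.5},{"translation":[0,-2,0],"spin":0,"jaw":0.5},{"translation":[0,-2,0],"spin":0,"jaw":0.5},{"translation":[0,-2,0],"spin":0,"jaw":0.5},{"translation":[0,-2,0],"spin":0,"jaw":0.5}])

```text
time: 10.3
tool_pos: [0.6396, -0.3296, 0.2395]
tool_rot: [3.141, -0.0, -3.044]
contact_force: [0.3, 0.8, 0.1]
opening: 0.0458
grip_force: 0.0
```

```bash
python3 - <<'E'
from m import *
wgrab('w5'); im,d,M,P,H,S,V,up=measure('w5'); z=P[...,2]; save('w5',im)
b=blob(up&(H>100)&(H<120)&(S>110)&(z>.09)&(d>0)); q=P[b]; zt=np.percentile(q[:,2],97); t=q[q[:,2]>zt-.005]
print('handle',b.sum(),zt,len(t),cv2.minAreaRect((t[:,:2]*1000).astype(np.float32)))
tm=b&(z>zt-.005); hull=cv2.convexHull(np.argwhere(tm)[:,::-1].astype(np.int32))[:,0]
print(cv2.minAreaRect(np.array([ray(u,v,.136,M)[:2]*1000 for u,v in hull]).astype(np.float32)))
st=blob(up&(H>8)&(H<20)&(z>.08)&(z<.09)&(d>0)&(P[...,1]<-.25)); q=P[st]; print('stand',np.median(q,0),cv2.minAreaRect((q[:,:2]*1000).astype(np.float32)))
s=monitor.observe();print(s['tool_pos'],s['tool_rot'])
E
```

```text
bench z 0.00010797040002391567
handle 637 0.1373405973214181 632 ((571.6629638671875, -337.7596130371094), (28.870784759521484, 15.158037185668945), 5.97884464263916)
((571.6190795898438, -337.7447814941406), (28.617116928100586, 15.023799896240234), 5.9596052169799805)
stand [ 0.56995753 -0.33774325  0.08513014] ((571.8319091796875, -337.3872985839844), (64.00548553466797, 55.815521240234375), 6.403881072998047)
[ 0.63970943 -0.32974042  0.23976256] [ 3.14137566e+00  3.39389217e-05 -3.04424029e+00]
```

View pics/w5.png

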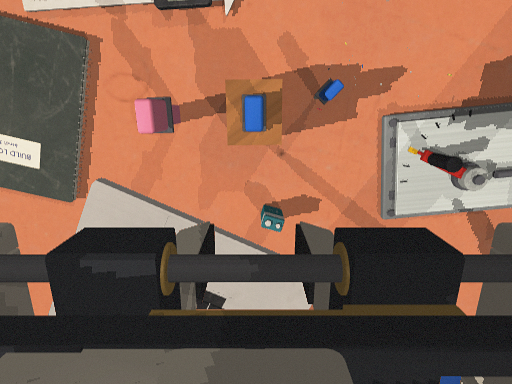

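The wrist view shows the blue handle at (254,113) in the stand, the smaller blue gauge at (331,91) and the pink one at (150,115). The lever points at the yellow mark at (413,150). Now I approach the gauge.

send_rows(targets=[{"translation":[3,0,2],"spin":-0.6,"jaw":0.5},{"translation":[6.8,-0.1,4],"spin":-0.6,"jaw":0.5},{"translation":[6.8,-0.1,7],"spin":-0.6,"jaw":0.5},{"translation":[6.8,-0.1,8],"spin":-0.6,"jaw":0.5},{"translation":[6.8,-0.1,8],"spin":-0.6,"jaw":0.5}])

```text
time: 10.85
tool_pos: [0.5718, -0.3377, 0.1585]
tool_rot: [3.14, -0.001, -3.035]
contact_force: [-0.9, 0.9, -0.2]
opening: 0.0462
grip_force: 0.0
```

send_rows(targets=[{"translation":[0,0,2],"spin":0,"jaw":0.5},{"translation":[0,0,4.5],"spin":0,"jaw":0.5},{"translation":[0,0,6.2],"spin":0,"jaw":0.5},{"translation":[0,0,6.2],"spin":0,"jaw":0.5},{"translation":[0,0,6.2],"spin":0,"jaw":0.5}])

```text
time: 11.35
tool_pos: [0.5731, -0.3389, 0.099]
tool_rot: [-3.14, 0.002, -3.035]
contact_force: [-0.7, -0.4, 0.2]
opening: 0.0464
grip_force: 0.0
```

send_rows(targets=[{"translation":[0.1,0.1,0.2],"spin":0,"jaw":0.35},{"translation":[0.1,0.1,0.2],"spin":0,"jaw":0.2},{"translation":[0.1,0.1,0.2],"spin":0,"jaw":0.1},{"translation":[0.1,0.1,0.2],"spin":0,"jaw":0.1},{"translation":[0.1,0.1,0.2],"spin":0,"jaw":0.1}], force=30)

```text
time: 11.85
tool_pos: [0.5708, -0.338, 0.0961]
tool_rot: [-3.141, 0.001, -3.036]
contact_force: [-0.3, 0.7, 0.8]
opening: 0.0159
grip_force: 30.0
```

send_rows(targets=[{"translation":[0,0,0],"spin":0,"jaw":0.1},{"translation":[0,0,-0.5],"spin":0,"jaw":0.1},{"translation":[0,0,-1.5],"spin":0,"jaw":0.1},{"translation":[0,0,-3],"spin":0,"jaw":0.1},{"translation":[0,0,-5],"spin":0,"jaw":0.1}])

```text
time: 12.35
tool_pos: [0.5703, -0.3376, 0.1458]
tool_rot: [3.14, -0.001, -3.036]
contact_force: [-0.2, -0.2, -1.4]
opening: 0.016
grip_force: 30.0
```

Gripped (opening 16 mm); the tip is 86 mm below the TCP. Lift clear, then carry to the gap.

send_rows(targets=[{"translation":[0,0,-3],"spin":0,"jaw":0.1},{"translation":[0,0,-6],"spin":0,"jaw":0.1},{"translation":[-0.2,1,-9],"spin":0,"jaw":0.1},{"translation":[-0.7,4,-9],"spin":0,"jaw":0.1},{"translation":[-1.4,8,-9],"spin":0,"jaw":0.1}])

```text
time: 12.85
tool_pos: [0.5762, -0.2578, 0.2373]
tool_rot: [-3.139, 0.002, -3.038]
contact_force: [0.0, 0.4, -2.3]
opening: 0.0158
grip_force: 30.0
```

send_rows(targets=[{"translation":[-0.7,4,0],"spin":0,"jaw":0.1},{"translation":[-1.4,8,0],"spin":0,"jaw":0.1},{"translation":[-2.1,12,0],"spin":0,"jaw":0.1},{"translation":[-2.8,16,0],"spin":0,"jaw":0.1},{"translation":[-3.6,20,0],"spin":0,"jaw":0.1}])

```text
time: 13.35
tool_pos: [0.5907, -0.0526, 0.2365]
tool_rot: [-3.141, 0.001, -3.036]
contact_force: [0.5, 1.0, -1.1]
opening: 0.0161
grip_force: 30.0
```

send_rows(targets=[{"translation":[-0.7,4,0],"spin":-1.5,"jaw":0.1},{"translation":[-1.4,8,0],"spin":-3,"jaw":0.1},{"translation":[-2,11.4,0],"spin":-5.1,"jaw":0.1},{"translation":[-2,11.4,0],"spin":-5.1,"jaw":0.1},{"translation":[-2,11.4,0],"spin":-5.1,"jaw":0.1}])

```text
time: 13.85
tool_pos: [0.5986, 0.0618, 0.2361]
tool_rot: [-3.141, 0.0, -2.945]
contact_force: [-0.4, -0.0, -0.5]
opening: 0.0157
grip_force: 30.0
```

```bash
python3 - <<'E'
from m import *
wgrab('w6');D=np.load('w6.npz');grab('scene'); s=np.load('scene.npz')['im']
a=cv2.resize(D['im'],(400,300)); b=cv2.resize(s[130:260,170:340],(400,306),interpolation=2)[:300]
save('w6',np.hstack([a,b]))
s=monitor.observe();print(s['tool_pos'],s['tool_rot'],s['contact_force'],s['opening'])
E
```

```text
[0.59867308 0.06028921 0.23592659] [-3.14109222e+00  2.13160571e-04 -2.94781375e+00] [ 0.33999448 -0.33603737 -0.16420435] 0.015799627466257425
```

View pics/w6.png

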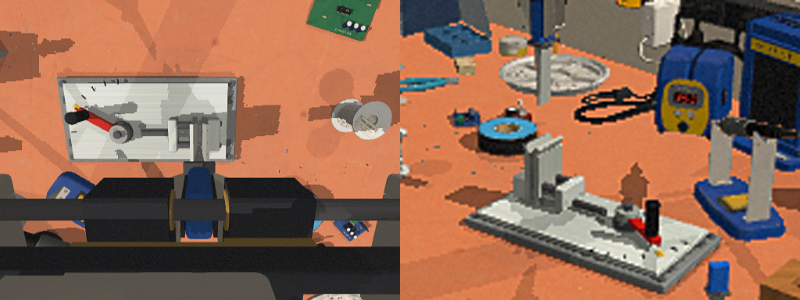

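The left half shows the gauge held above the plates. The right half shows the blade upright at crop (543,70), above the fixture head, with the lever still on the mark. I descend in stages, watching force.

send_rows(targets=[{"translation":[0,0,1],"spin":0,"jaw":0.1},{"translation":[0,0,2.5],"spin":0,"jaw":0.1},{"translation":[0,0,4],"spin":0,"jaw":0.1},{"translation":[0,0,4.3],"spin":0,"jaw":0.1},{"translation":[0,0,4.3],"spin":0,"jaw":0.1}])

```text
time: 14.45
tool_pos: [0.5983, 0.0604, 0.1918]
tool_rot: [3.141, -0.002, -2.948]
contact_force: [0.6, -1.1, -0.4]
opening: 0.016
grip_force: 30.0
```

send_rows(targets=[{"translation":[0,0.07,0.3],"spin":0,"jaw":0.1},{"translation":[0,0.07,0.7],"spin":0,"jaw":0.1},{"translation":[0,0.07,1.1],"spin":0,"jaw":0.1},{"translation":[0,0.07,1.5],"spin":0,"jaw":0.1},{"translation":[0,0.07,1.8],"spin":0,"jaw":0.1}])

```text
time: 14.95
tool_pos: [0.5984, 0.062, 0.1742]
tool_rot: [3.141, -0.0, -2.947]
contact_force: [-0.0, 0.1, -0.5]
opening: 0.0157
grip_force: 30.0
```

Tip at about 0.088, past the flare, with no force. Continue.

send_rows(targets=[{"translation":[0,0,0.4],"spin":0,"jaw":0.1},{"translation":[0,0,0.8],"spin":0,"jaw":0.1},{"translation":[0,0,1.2],"spin":0,"jaw":0.1},{"translation":[0,0,1.6],"spin":0,"jaw":0.1},{"translation":[0,0,2],"spin":0,"jaw":0.1}])

```text
time: 15.45
tool_pos: [0.5985, 0.062, 0.1542]
tool_rot: [3.142, -0.0, -2.947]
contact_force: [0.4, -0.4, -1.0]
opening: 0.0159
grip_force: 30.0
```

send_rows(targets=[{"translation":[0,0,0.2],"spin":0,"jaw":0.1},{"translation":[0,0,0.4],"spin":0,"jaw":0.1},{"translation":[0,0,0.6],"spin":0,"jaw":0.1},{"translation":[0,0,0.8],"spin":0,"jaw":0.1},{"translation":[0,0,0.8],"spin":0,"jaw":0.1}])

```text
time: 15.95
tool_pos: [0.5984, 0.062, 0.1463]
tool_rot: [3.141, -0.0, -2.947]
contact_force: [-1.3, -0.4, -0.3]
opening: 0.0159
grip_force: 30.0
```

send_rows(targets=[{"translation":[0,0,0.1],"spin":0,"jaw":0.1},{"translation":[0,0,0.2],"spin":0,"jaw":0.1},{"translation":[0,0,0.3],"spin":0,"jaw":0.1},{"translation":[0,0,0.4],"spin":0,"jaw":0.1},{"translation":[0,0,0.4],"spin":0,"jaw":0.1}])

```text
time: 16.45
tool_pos: [0.5986, 0.062, 0.1426]
tool_rot: [3.142, 0.0, -2.947]
contact_force: [0.9, 0.1, -1.1]
opening: 0.0161
grip_force: 30.0
```

send_rows(targets=[{"translation":[0,0,0.1],"spin":0,"jaw":0.1},{"translation":[0,0,0.2],"spin":0,"jaw":0.1},{"translation":[0,0,0.3],"spin":0,"jaw":0.1},{"translation":[0,0,0.4],"spin":0,"jaw":0.1},{"translation":[0,0,0.4],"spin":0,"jaw":0.1}])

```text
time: 16.95
tool_pos: [0.5987, 0.062, 0.1386]
tool_rot: [3.142, 0.0, -2.947]
contact_force: [0.4, 0.5, 0.2]
opening: 0.0157
grip_force: 30.0
```

Drag is only just starting. Go deeper in small steps.

send_rows(targets=[{"translation":[0,0,0.1],"spin":0,"jaw":0.1},{"translation":[0,0,0.2],"spin":0,"jaw":0.1},{"translation":[0,0,0.3],"spin":0,"jaw":0.1},{"translation":[0,0,0.3],"spin":0,"jaw":0.1},{"translation":[0,0,0.3],"spin":0,"jaw":0.1}])

```text
time: 17.45
tool_pos: [0.5986, 0.062, 0.1356]
tool_rot: [3.142, 0.0, -2.947]
contact_force: [0.4, -0.9, 2.0]
opening: 0.0159
grip_force: 30.0
```

send_rows(targets=[{"translation":[0,0,0.1],"spin":0,"jaw":0.1},{"translation":[0,0,0.2],"spin":0,"jaw":0.1},{"translation":[0,0,0.3],"spin":0,"jaw":0.1},{"translation":[0,0,0.3],"spin":0,"jaw":0.1},{"translation":[0,0,0.3],"spin":0,"jaw":0.1}])

```text
time: 17.95
tool_pos: [0.5986, 0.062, 0.1326]
tool_rot: [3.142, 0.0, -2.947]
contact_force: [0.8, -0.6, 3.6]
opening: 0.0157
grip_force: 30.0
```

```bash
python3 - <<'E'
from f import *
F=[]
for i in range(3):
    im,d,M=wgrab('w7'); s=monitor.observe(); F.append(s['contact_force'])
print(np.mean(F,0),s['tool_pos'],s['torque'])
S=grab('scene')[0]; save('w7',np.hstack([cv2.resize(im,(400,300)),cv2.resize(S[150:260,180:324],(400,306),interpolation=2)[:300]]))
try: fix('w7')
except Exception as e: print(e)
E
```

```text
[ 1.38554748 -0.4256848   3.81688229] [0.59862429 0.06198238 0.13261835] [ 0.03317604 -0.17637422 -0.01843482]
bench z 0.00012441297291118647
knob [ 604.48223877 -114.67520905] 485
plates ((582.674072265625, 58.553802490234375), (16.3852596282959, 26.344772338867188), 10.958106994628906)
mark [ 597.44816495 -135.40644063   22.55398535]
base (590.0055541992188, -23.4503173828125) (116.91259765625, 282.85748291015625) 11.175300598144531
origin [588.73169091  60.39255514] pivot [612.95812307 -62.23729435]
lever len 53.118504425496766 deg from x only 71.42230368726347 atan 69.64301829006597
mark deg 66.85663752364627 yaw 11.175300598144531
```

View pics/w7.png

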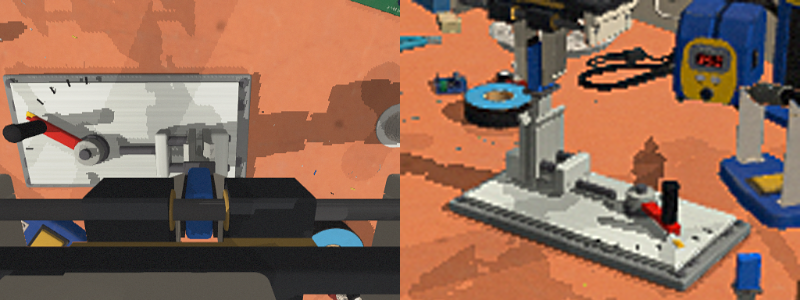

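The blade is between the plates with its collar well above the lips (right half, near (537,105)). The lever is on the mark with the knob unmoved. Drag is about 4.5 N, at roughly 53 mm depth, so it is snug. I'll hold, check and hand in.

send_rows(targets=[{"translation":[0,0,0],"spin":0,"jaw":0.1},{"translation":[0,0,0],"spin":0,"jaw":0.1},{"translation":[0,0,0],"spin":0,"jaw":0.1},{"translation":[0,0,0],"spin":0,"jaw":0.1},{"translation":[0,0,0],"spin":0,"jaw":0.1}])

```text
time: 18.65
tool_pos: [0.5986, 0.062, 0.1326]
tool_rot: [3.142, 0.0, -2.947]
contact_force: [1.2, 0.2, 4.1]
opening: 0.0158
grip_force: 30.0
```

```bash
python3 -c "
from cell import monitor,job
s=monitor.observe();print(s['contact_force'],s['tool_pos'],s['grip_force'])
if s['contact_force'][2]>2: print(job.hand_in())"
```

```text
[1.16808295 0.1617467  4.07139567] [0.59859814 0.06203497 0.13261962] 30.000506043434143
the job is handed in; nothing more can be done
None
```

The job is handed in at 18.7 s: the lever measures about 59.8° on the 60° mark, and the gauge is held upright and still about 53 mm into the gap with about 4.5 N of drag; the judge's result was not shown.

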